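# Clear the decorator's bench

## Robot

A 6-joint arm with a two-finger parallel gripper is mounted at the origin on the work surface. World frame = base frame: x ahead of the robot, y to its left, z up, the work surface at z = 0. Lengths are in m, angles in degrees, forces in N, time in s.
With the tool pointing down it reaches from about 0.375 to 0.9 m from the base axis. Payload 3.1 kg.
Tool frame: the origin (TCP) lies on the centre line of the jaws, within the pads' length; the fingertips stand 25 mm ahead of it and the grasp point (between the pads) lies 6 mm ahead of it; z points along the fingers, y is the line along which they close (so a half turn about z gives the same grasp; the last joint's range is limited). The gripper opens to 87 mm and grips with 3 to 60 N. Pads are 19 mm wide; open, the fingers measure 117 mm over their backs; the gripper's body (75 mm by 190 mm) begins 51 mm behind the grasp point.
Start: joints at [-86.832, 30.224, 82.088, -0, 67.689, -10.227], TCP at [0.145, -0.608, 0.248] pointing down, gripper open.
Joint ranges: [-176.69, 176.69], [-43.24, 126.21], [12.49, 139.97], [-82, 262], [0, 151.66], [-163.58, 163.58]. Speed limits (degrees/s): [159.86, 159.86, 180, 180, 180, 180].

## Interface

Orientations are given as a 3x3 rotation matrix whose columns are the frame's x, y, z axes.
In Python, from rig import bot, cams, models gives the robot as it stands. The module is installed in compiled form; this text tells all that it offers.
- The arm moves only by the shell command python3 -m handwheel 'ROWS' [OPENING]. ROWS is JSON, a list of rows, each a list of 6 numbers: the shift along the world's x, y, z each as a share of 1 m, from -1 to 1, then the turn, a rotation vector about the world's x, y, z each as a share of 2 rad, from -1 to 1. In form: [[dx, dy, dz, wx, wy, wz], ...]. A call has exactly 8 rows; each row is the pose to reach, as a shift and turn from the pose commanded when the call began; what a row does not reach only later rows make up. A row lasts 1/12 s, in which the tool goes at most 41.7 mm and 7.16 degrees, less where a joint would pass 70% of its speed; a pose out of reach is approached as far as the arm can. A call with a number of a shift or a turn outside -1 to 1 is refused whole. A call with a gripper value outside its range is refused whole. OPENING is the opening, from -1 (shut) to 1 (fully open), so that 0 is half open, set as the call begins (- or left out, the last holds). The fingers move at their own pace and stop on an object; the grip force is fixed at half the most. Time passes only in rows, so rows that repeat a pose let the fingers close, or fill a call up. It gives the time, the measured TCP pose, the force, the opening and the grip force at its end, in the units of the state.
- bot.read_state(): the state, without advancing time (a new reading comes with each control period).
- cams.capture(name): name is "scene" or "top" or "wrist"; returns (picture, depth): 480x640x3 uint8, blue, green, red; 480x640 float32, m along the optical axis (not along the pixel's ray), 0 where there is no reading.
- cams.calibration(name): a dict with "mtx" (3x3 intrinsics, pixels), "R" (3x3) and "t" (3): a world point X has camera coordinates R X + t; the wrist camera has in their place "tool_from_camera" (4x4, takes a point from camera to tool coordinates, whose origin is the TCP and whose axes are the flange's). Camera axes: x right, y down, z forward; pixel columns grow to the right and rows downward; lengths in m; the calibration is good to about 2 mm. A picture is of the moment at which its call begins: read the wrist's pose just before it. calibration takes no time and is no camera call.
- bot.hand_in(): hands the job in; it is judged then, once.
Trained networks look in the newest picture that a camera, given by its name, has taken for a name from the list of things; names that differ only in an ending like _2 or _b are one class to them, and where a whole thing is asked for, a point or a joint stands for the part that bears it (a point fixed in the world has none). Each returns a list of dicts, best first, with "conf" (0 to 1); they miss things now and then, are a little off and sometimes report something else, mostly with a low value. They report only what shows in the picture. A call takes as long as a camera call. They do not tell look-alikes from the thing itself.
- models.spot_in(query, camera): "position" ([column, row] in pixels, amid what is visible of it).
- models.tip_of(query, camera): "position" ([column, row] in pixels: a listed point, or the origin of a listed thing).
The state is a dict: "time_s": time; "joint_positions": joint angles; "qvel": joint speeds; "tau": joint torques, N m; "position": TCP position; "tcp_rot": TCP orientation; "force": force on the tool from outside, world axes, zero at the start; "moment": the same for the moment, N m; "opening": opening from 0.0 (shut) to 1.0 (fully open); "grasp_force": force on a finger pad.
Only numpy, scipy, OpenCV 4.12 (cv2) and the standard library are available. Lean on these libraries where they do the work, as an engineer would, in place of code of your own. Each camera call takes 0.05 s, during which the arm holds its last target. There are 200 camera calls.

## Task

Put away the five things that stand about near the robot on the pottery bench, each kind where it belongs: the two plaster moulds upright side by side in the mould rack, broad faces square to its end wall and not overhanging its sides; the two small handleless beakers upright on the empty low wooden ware board, wholly on it and clear of one another; the clay kiln prop upright in the empty bay of the prop box. With both moulds in, push the rack's sliding end stop up so that they are held snug against the end wall. Do not drop or knock over the beakers, and leave the amber mug where it stands.

Things in the scene. Friction and masses are not known exactly. Their poses are not given: they have to be found in the camera images.
- mould_a: white plaster press mould, a plain upright slab 60 (x) by 26 (y) by 80 mm tall with the outline of a mug handle on its broad faces; starts standing on its 60 by 26 edge on the bench. Origin: centre of its underside; x along its width, y through its thickness, z up. About 0.14 kg
- mould_b: white plaster press mould, a plain upright slab 60 (x) by 26 (y) by 80 mm tall with the outline of a mug handle on its broad faces; starts standing on its 60 by 26 edge on the bench. Origin: centre of its underside; x along its width, y through its thickness, z up. About 0.14 kg (same as mould_a; either may stand next to the wall)
- beaker_a: white porcelain beaker without a handle, an open cup, 60 mm across the rim, 48 mm across the foot, wall 4 mm, 70 mm tall, starts upright on the bench. Origin: centre of its underside, z up. About 0.12 kg
- beaker_b: white porcelain beaker without a handle, an open cup, 60 mm across the rim, 48 mm across the foot, wall 4 mm, 70 mm tall, starts upright on the bench. Origin: centre of its underside, z up. About 0.12 kg (same as beaker_a)
- prop: terracotta-coloured kiln prop, an upright tube 38 mm in diameter, 80 mm tall with an 18 mm bore. Origin: centre of its underside, z up. About 0.12 kg
- rack: wooden mould rack, fixed, open sides, thin brass line along its floor. Base 90 (x) by 210 (y) mm, floor 12 mm above the bench. Origin: centre of the underside; +y runs along the rack to the fixed end wall at its +y end: 12 mm thick, 90 wide, top 75 mm above the bench, inner face at y = +93 mm. The sliding stop stands on the other side of the moulds' bay
- stop (a joint): dark wooden upright stop on the rack, 70 mm wide (rack x), 16 thick (rack y), 13 to 75 mm above the bench. Slides along rack y with 2 N friction, stays where left. Value in m, 0 to 0.11, grows towards the end wall: front face at rack y = value - 0.035, back face at value - 0.051; 54 mm or more of empty floor behind it. Starts at 0 to 0.02; reads 0.076 with both moulds snug
- board: low wooden ware board fixed to the bench, empty, flat, 100 (x) by 200 (y) mm, top 20 mm above the bench. Origin: centre of its underside on the bench, z up
- box: plywood prop box fixed to the bench, 120 (x) by 170 (y) by 35 mm tall, walls 6 mm, inner floor 6 mm above the bench. Origin: centre of its underside. A partition at y = +30 mm divides it: the +y bay holds a lying prop (fixed, top 44 mm up), the empty bay spans x = -54 to 54 and y = -79 to 27 mm
- mug: amber glazed mug with a handle, 68 mm across, 68 mm tall, a bystander. Origin: centre of its underside; the handle is on its +y side
Things that resemble listed ones, but are neither listed nor needed, are in the scene too. Leave any yellow look-alike of the beaker_b alone. Leave any blue look-alike of the mould_a alone.

How it is judged (in metres and radians):
At the end, for the whole second after the job is handed in: Moulds upright on the rack floor, square (0.12 rad), within 16 mm of its centre line, stop above 0.071 (under 5 mm slack). Beakers upright on the board, within 32 mm (x), 82 mm (y) of its centre, 61 mm apart or more. Prop upright on the floor of the empty bay. All at rest (x of mould_a in the frame of rack between -0.0165 and 0.0165 m and y of mould_a in the frame of rack between 0.044 and 0.086 m and z of mould_a in the frame of rack between 0.007 and 0.016 m and angle between each of mould_a, mould_b, beaker_a, beaker_b, prop's own z axis and vertical below 0.1 rad and angle between the y axis of each of mould_a, mould_b and the y axis of rack, either way round below 0.12 rad and x of mould_b in the frame of rack between -0.0165 and 0.0165 m and y of mould_b in the frame of rack between 0.044 and 0.086 m and z of mould_b in the frame of rack between 0.007 and 0.016 m and value of joint stop above 0.071 m and x of beaker_a in the frame of board between -0.032 and 0.032 m and y of beaker_a in the frame of board between -0.082 and 0.082 m and z of beaker_a in the frame of board between 0.016 and 0.024 m and x of beaker_b in the frame of board between -0.032 and 0.032 m and y of beaker_b in the frame of board between -0.082 and 0.082 m and z of beaker_b in the frame of board between 0.016 and 0.024 m and horizontal distance between beaker_a and beaker_b above 0.061 m and x of prop in the frame of box between -0.054 and 0.054 m and y of prop in the frame of box between -0.079 and 0.027 m and z of prop in the frame of box between 0.002 and 0.011 m and linear speed of each of mould_a, mould_b, beaker_a, beaker_b, prop below 0.02 m/s); the robot touches nothing.
It fails at once if a beaker is dropped or knocked (faster than 0.6 m/s with no finger on it) ((linear speed of beaker_a above 0.6 m/s and contact force between the fingers and beaker_a below 0.01 N) or (linear speed of beaker_b above 0.6 m/s and contact force between the fingers and beaker_b below 0.01 N)).
It fails at once if a beaker is tipped over (more than 0.8 rad) (angle between any of beaker_a, beaker_b's own z axis and vertical above 0.8 rad).
It fails at once if the amber mug is moved by more than 15 mm or tipped (distance of mug from where it was at the start of the episode above 0.015 m or angle between mug's own z axis and vertical above 0.3 rad).
It also fails if it takes over 120 s, if anything falls off the work surface, if the arm or the gripper's body presses on something with over 40 N, if the wrist force passes 120 N, or if a joint passes its speed limit or range.

## Working session

There is one attempt and no reset: what is moved stays moved. The work goes in short steps, Python scripts to look and compute and a shell command to move; the robot and the scene stay as the last step left them, time stands still between calls to the robot, and variables do not carry over. Pictures are saved under pics/ and viewed, at most 14 in all, crops included, and the job is handed in when it is done.

```bash
mkdir -p pics
python3 - <<'E'
from rig import bot,cams,models
import cv2,numpy as np
for n in("scene","top"):
    p,d=cams.capture(n); cv2.imwrite(f"pics/{n}0.png",p); np.save(f"{n}_d.npy",d)
    c=cams.calibration(n); print(n,c)
    for q in("mould_a","beaker_a","prop","rack","stop","board","box","mug"):
        print(q,[(np.round(r["position"]).tolist(),round(r["conf"],2)) for r in models.spot_in(q,n)])
s=bot.read_state();print(s)
E
```

```text
scene {'mtx': array([[476.69865893,   0.        , 320.46760481],
       [  0.        , 476.69865893, 245.94015155],
       [  0.        ,   0.        ,   1.        ]]), 'R': array([[-0.56915729,  0.82214091, -0.01201256],
       [ 0.69851262,  0.47576074, -0.53453889],
       [-0.43375119, -0.31262763, -0.8450585 ]]), 't': array([ 0.2682291 , -0.2813802 ,  1.12030927])}
mould_a [([233.0, 138.0], 0.92), ([244.0, 200.0], 0.78), ([415.0, 396.0], 0.4)]
beaker_a [([417.0, 246.0], 0.93), ([424.0, 297.0], 0.76), ([496.0, 347.0], 0.64)]
prop [([304.0, 231.0], 0.77)]
rack [([292.0, 323.0], 0.97)]
stop [([270.0, 301.0], 0.72)]
board [([180.0, 254.0], 0.93)]
box [([416.0, 394.0], 0.8)]
mug []
top {'mtx': array([[444.38205474,   0.        , 320.09553953],
       [  0.        , 444.38205474, 234.21070836],
       [  0.        ,   0.        ,   1.        ]]), 'R': array([[ 0.01437658, -0.99969701,  0.01998004],
       [-0.99409221, -0.01644021, -0.10728648],
       [ 0.10758245, -0.01831959, -0.99402737]]), 't': array([-0.02590015,  0.46316452,  0.82781309])}
mould_a [([484.0, 253.0], 0.76)]
beake
[... 375 characters left out ...]
266189e-03,
        6.76910607e+01, -1.02250391e+01]), 'qvel': array([ 0.02056133, -0.09177592,  0.00165907, -0.01166363, -0.04025895,
       -0.07551394]), 'tau': array([-5.85916587e-05, -4.39998507e+01, -1.76986885e+01,  6.33173645e-02,
        5.03562915e-02, -1.32344312e-05]), 'position': array([ 0.14480435, -0.60795587,  0.24756729]), 'tcp_rot': array([[ 9.72802060e-01,  2.31637973e-01, -3.84827279e-05],
       [ 2.31637974e-01, -9.72802061e-01,  1.08068665e-05],
       [-3.49327964e-05, -1.94270031e-05, -9.99999999e-01]]), 'force': array([-0.00126069, -0.36401256, -0.86776215]), 'moment': array([-0.01740273, -0.01617312, -0.00948348]), 'grasp_force': 0.0, 'opening': 1.0011775402789032}
```

View pics/top0.png

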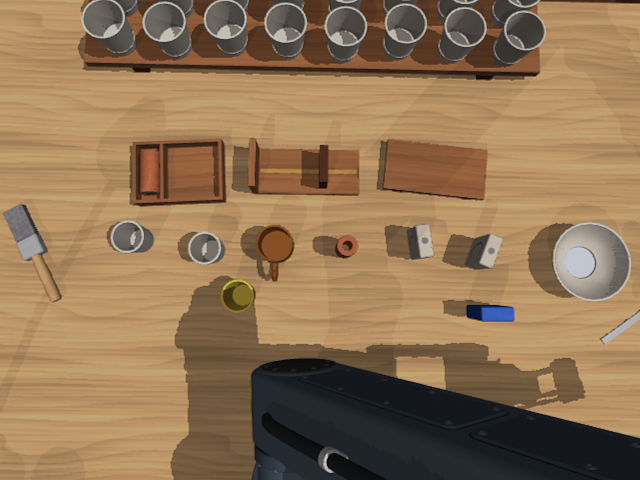

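View pics/scene0.png

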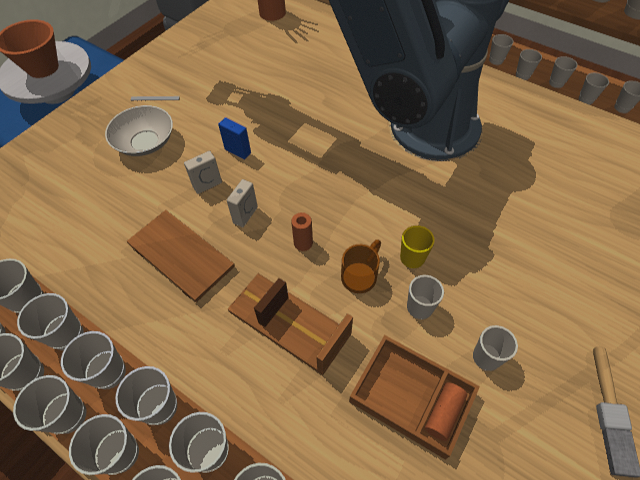

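The top view shows the white moulds at (421,241) and (487,251), with the blue look-alike at (490,313). The grey-white beakers are at (130,237) and (206,248), with the yellow look-alike at (238,295). The prop is at (346,246) and the amber mug at (276,245). The box is at (180,172), with its empty bay on the right. The rack is at (300,172), with its end wall on the left at (253,165) and the stop at (323,167). The board is at (435,170).

```bash
cat > h.py <<'E'
import numpy as np,cv2
from rig import bot,cams,models
def cloud(p,d,n):
    c=cams.calibration(n);v,u=np.nonzero(d>0);z=d[v,u]
    P=np.stack([(u-c["mtx"][0,2])/c["mtx"][0,0]*z,(v-c["mtx"][1,2])/c["mtx"][1,1]*z,z],1)
    if n=="wrist":
        T=c["tool_from_camera"];s=bot.read_state()
        X=(P@T[:3,:3].T+T[:3,3])@s["tcp_rot"].T+s["position"]
    else: X=(P-c["t"])@c["R"]
    return X,np.stack([u,v],1)
def rect(X):  # centre, size, angle (deg) of the long side from world x
    (c,s,a)=cv2.minAreaRect((X[:,:2]*1000).astype(np.float32))
    if s[0]<s[1]: s=(s[1],s[0]);a+=90
    a=(a+90)%180-90
    return np.round(c,1),np.round(s,1),round(a,1),np.round(np.median(X[:,2])*1000,1),len(X)
E
cat > m.py <<'E'
from h import *
p,d=cams.capture("top");cv2.imwrite("pics/t_now.png",p);X,uv=cloud(p,d,"top")
print("bench z",np.median(X[(X[:,2]<.02)&(X[:,0]<.6),2]))
W={"mould1":(400,215,440,270,.072,.09),"mould2":(465,225,510,275,.072,.09),"bk1":(105,215,160,260,.062,.078),"bk2":(182,225,230,270,.062,.078),"prop":(330,230,362,265,.072,.09),"mug":(250,220,300,290,.05,.078),"yel":(215,275,260,315,.05,.09),
"wall":(240,130,268,200,.065,.085),"stop":(310,135,335,195,.065,.085),"rackfloor":(235,130,370,200,.006,.085),"board":(375,130,495,205,.014,.03),"box":(125,130,232,210,.028,.04),"boxprop":(125,130,170,210,.036,.05)}
for k,(a,b,c,e,l,h) in W.items():
    m=(uv[:,0]>a)&(uv[:,0]<c)&(uv[:,1]>b)&(uv[:,1]<e)&(X[:,2]>l)&(X[:,2]<h)
    print(k,*rect(X[m]) if m.sum()>4 else m.sum())
E
python3 m.py
```

```text
bench z -0.00032299512769404584
mould1 [ 449.5 -206.5] [60.  26.7] 8.3 79.1 484
mould2 [ 432.6 -326.4] [60.3 26.6] -22.9 79.2 497
bk1 [448.9 329.8] [58.8 56.8] -87.8 68.5 293
bk2 [430.4 190.2] [58.4 58.1] 89.8 68.7 264
prop [437.5 -66.5] [36.1 35.9] 0.8 79.1 271
mug [415.5  67.2] [120.1  66.5] -4.2 65.9 399
yel [345.9 127.9] [58.3 58.3] 14.6 68.3 332
wall [588.7 109.4] [88.4 12.3] 0.2 73.9 344
stop [589.9 -23.2] [70.1 14.9] 0.8 74.2 328
rackfloor [590.   10.4] [210.4  91.2] -89.9 11.7 5071
board [ 598.  -245.9] [200.9 101.8] 84.5 19.3 5032
box [581.4 257. ] [171.3 121.8] -86.1 34.1 1769
boxprop [576.9 308.7] [120.6  65.6] 5.1 40.7 695
```

The cloud matches every given size. I take the rightmost mould first (432.6, -326.4, yaw -22.9°), gripping it across its 60 mm width.

```bash
python3 -m handwheel '[[0.2,0.2,-0.08,0,0,0.45],[0.2,0.2,-0.08,0,0,0.45],[0.2,0.2,-0.08,0,0,0.45],[0.2,0.2,-0.08,0,0,0.45],[0.2,0.2,-0.08,0,0,0.45],[0.2,0.2,-0.08,0,0,0.45],[0.2,0.2,-0.08,0,0,0.45],[0.2,0.2,-0.08,0,0,0.45]]' 1
python3 - <<'E'
from h import *
s=bot.read_state();y=s["tcp_rot"][:,1];print(s["position"],np.degrees(np.arctan2(y[1],y[0])))
t=np.array([.4326,-.3264,.056]);print(t-s["position"], np.radians(-22.9-np.degrees(np.arctan2(y[1],y[0])))/2)
E
```

```text
time_s: 1.62
position: [0.3474, -0.4009, 0.1656]
tcp_rot: [[0.414, 0.91, -0.002], [0.91, -0.414, 0.008], [0.006, -0.005, -1.0]]
force: [-1.2, -0.3, -0.1]
opening: 0.999
grasp_force: 0.0
[ 0.34737791 -0.40087865  0.1656193 ] -24.476361627040983
[ 0.08522209  0.07447865 -0.1096193 ] 0.013756350296980031
```

```bash
python3 -m handwheel '[[0.03,0.027,0,0,0,0.006],[0.06,0.054,0,0,0,0.012],[0.088,0.082,0,0,0,0.0186],[0.088,0.082,0,0,0,0.0186],[0.088,0.082,0,0,0,0.0186],[0.088,0.082,0,0,0,0.0186],[0.088,0.082,0,0,0,0.0186],[0.088,0.082,0,0,0,0.0186]]'
python3 - <<'E'
from h import *
s=bot.read_state();y=s["tcp_rot"][:,1];print(s["position"],np.degrees(np.arctan2(y[1],y[0])))
p,d=cams.capture("wrist");cv2.imwrite("pics/w1.png",p);X,uv=cloud(p,d,"wrist")
m=(X[:,2]>.072)&(X[:,2]<.086)&(abs(X[:,0]-.4326)<.06)&(abs(X[:,1]+.3264)<.06);print(rect(X[m]))
E
```

```text
time_s: 2.28
position: [0.432, -0.3273, 0.1676]
tcp_rot: [[0.391, 0.92, 0.0], [0.92, -0.391, -0.0], [-0.0, 0.0, -1.0]]
force: [-0.2, 0.5, 0.0]
opening: 1.0
grasp_force: 0.0
[ 0.43195637 -0.32731657  0.16764433] -23.04154639700093
(array([ 434.4, -325. ]), array([60.2, 26.6]), -21.7, np.float64(80.1), 3572)
```

View pics/w1.png

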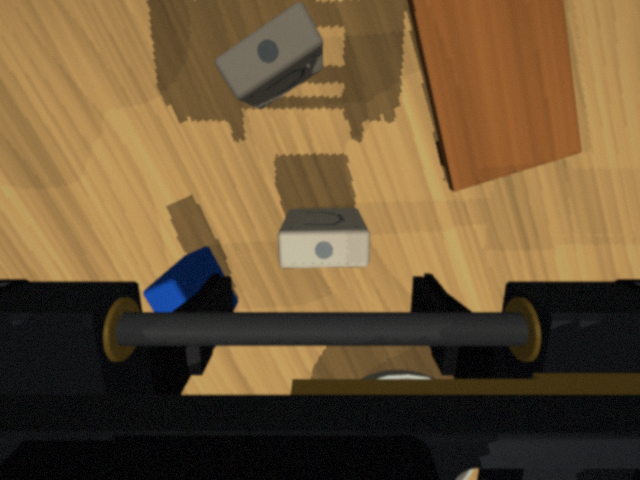

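The wrist view shows the white mould centred at (324,240) between the jaws, with the blue one off to the left at (190,280). The measurement agrees to 2 mm, so I go down and grip.

```bash
python3 -m handwheel '[[0.001,0.001,-0.02,0,0,0.005],[0.001,0.001,-0.04,0,0,0.005],[0.001,0.001,-0.06,0,0,0.005],[0.001,0.001,-0.08,0,0,0.005],[0.001,0.001,-0.1,0,0,0.005],[0.001,0.001,-0.111,0,0,0.005],[0.001,0.001,-0.111,0,0,0.005],[0.001,0.001,-0.111,0,0,0.005]]'
python3 -m handwheel '[[0,0,0,0,0,0],[0,0,0,0,0,0],[0,0,0,0,0,0],[0,0,0,0,0,0],[0,0,0,0,0,0],[0,0,0,0,0,0],[0,0,0,0,0,0],[0,0,0,0,0,0]]' -1
```

```text
time_s: 3.0
position: [0.4334, -0.3254, 0.0563]
tcp_rot: [[0.381, 0.925, -0.001], [0.925, -0.381, 0.001], [0.0, -0.001, -1.0]]
force: [-0.1, -0.7, -0.9]
opening: 1.001
grasp_force: 0.0
time_s: 3.67
position: [0.4341, -0.3252, 0.0571]
tcp_rot: [[0.38, 0.925, 0.001], [0.925, -0.38, -0.001], [-0.0, 0.001, -1.0]]
force: [0.9, 1.1, 5.4]
opening: 0.686
grasp_force: 30.0
```

```bash
python3 -m handwheel '[[0,0,0.025,0,0,0],[0,0,0.055,0,0,0],[0,0,0.085,0,0,0],[0,0,0.112,0,0,0],[0.012,0.033,0.115,0,0,0.01],[0.024,0.066,0.115,0,0,0.02],[0.037,0.099,0.115,0,0,0.03],[0.05,0.132,0.115,0,0,0.04]]'
python3 -m handwheel '[[0.0135,0.036,0,0,0,0.025],[0.027,0.072,0,0,0,0.05],[0.0405,0.108,0,0,0,0.08],[0.054,0.144,0,0,0,0.11],[0.0675,0.18,0,0,0,0.14],[0.081,0.216,0,0,0,0.156],[0.0945,0.25,0,0,0,0.156],[0.106,0.279,0,0,0,0.156]]'
python3 -m handwheel '[[0,0,0,0,0,0],[0,0,0,0,0,0],[0,0,0,0,0,0],[0,0,0,0,0,0],[0,0,0,0,0,0],[0,0,0,0,0,0],[0,0,0,0,0,0],[0,0,0,0,0,0]]'
cat > s.py <<'E'
from h import *
import sys
s=bot.read_state();y=s["tcp_rot"][:,1];a=np.degrees(np.arctan2(y[1],y[0]));print(s["time_s"],np.round(s["position"],4),round(a,2),"op",round(s["opening"],3),"F",np.round(s["force"],1))
if len(sys.argv)>4:
    t=list(map(float,sys.argv[1:5]));e=(t[3]-a+90)%180-90
    print("go",np.round(np.array(t[:3])-s["position"],4),"wz",round(np.radians(e)/2,4))
E
python3 s.py .590 .086 .069 0.2
python3 - <<'E'
from h import *
p,d=cams.capture("top");cv2.imwrite("pics/t2.png",p)
X,uv=cloud(p,d,"scene" if 0 else "top")
E
```

```text
time_s: 4.33
position: [0.4836, -0.1916, 0.1714]
tcp_rot: [[0.305, 0.952, -0.0], [0.952, -0.305, 0.0], [0.0, -0.001, -1.0]]
force: [0.0, -0.5, -1.8]
opening: 0.688
grasp_force: 30.0
time_s: 5.0
position: [0.5898, 0.0887, 0.1709]
tcp_rot: [[-0.003, 1.0, -0.001], [1.0, 0.003, 0.0], [0.0, -0.001, -1.0]]
force: [-0.0, -0.0, -0.7]
opening: 0.686
grasp_force: 30.0
time_s: 5.67
position: [0.5898, 0.0853, 0.1716]
tcp_rot: [[-0.001, 1.0, -0.0], [1.0, 0.001, 0.0], [0.0, -0.0, -1.0]]
force: [-0.0, -0.2, -1.2]
opening: 0.687
grasp_force: 30.0
5.6667 [0.5898 0.0853 0.1716] 0.06 op 0.687 F [-0.  -0.2 -1.2]
go [ 0.0002  0.0007 -0.1026] wz 0.0012
```

View pics/t2.png

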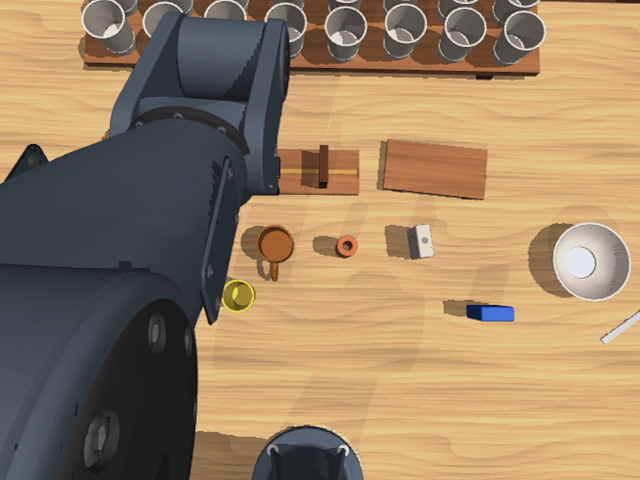

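The top view shows the arm over the wall end, hiding the mould. The wrist pose is on target with about 4 mm to the wall, so I lower it.

```bash
python3 -m handwheel '[[0,0,-0.02,0,0,0],[0,0,-0.04,0,0,0],[0,0,-0.06,0,0,0],[0,0,-0.08,0,0,0],[0,0,-0.09,0,0,0],[0,0,-0.096,0,0,0],[0,0,-0.1,0,0,0],[0,0,-0.102,0,0,0]]'
python3 -m handwheel '[[0,0,0,0,0,0],[0,0,0,0,0,0],[0,0,0,0,0,0],[0,0,0,0,0,0],[0,0,0,0,0,0],[0,0,0,0,0,0],[0,0,0,0,0,0],[0,0,0,0,0,0]]'
python3 s.py .590 .086 .069 0.2
```

```text
time_s: 6.38
position: [0.5902, 0.086, 0.0696]
tcp_rot: [[-0.002, 1.0, 0.001], [1.0, 0.002, -0.0], [-0.0, 0.001, -1.0]]
force: [0.3, 0.2, -1.6]
opening: 0.689
grasp_force: 30.0
time_s: 7.05
position: [0.5898, 0.086, 0.0696]
tcp_rot: [[-0.002, 1.0, 0.0], [1.0, 0.002, 0.0], [0.0, 0.0, -1.0]]
force: [-0.5, -0.2, -1.1]
opening: 0.685
grasp_force: 30.0
7.05 [0.5898 0.086  0.0696] 0.12 op 0.685 F [-0.5 -0.2 -1.1]
go [ 0.0002 -0.     -0.0006] wz 0.0007
```

```bash
python3 -m handwheel '[[0,0,-0.001,0,0,0],[0,0,-0.002,0,0,0],[0,0,-0.002,0,0,0],[0,0,-0.002,0,0,0],[0,0,-0.002,0,0,0],[0,0,-0.002,0,0,0],[0,0,-0.002,0,0,0],[0,0,-0.002,0,0,0]]'
python3 -m handwheel '[[0,0,0,0,0,0],[0,0,0,0,0,0],[0,0,0,0,0,0],[0,0,0.02,0,0,0],[0,0,0.045,0,0,0],[0,0,0.075,0,0,0],[0,0,0.1,0,0,0],[0,0,0.11,0,0,0]]' 1
python3 -m handwheel '[[-0.0175,-0.0365,0,0,0,0.01],[-0.035,-0.073,0,0,0,0.02],[-0.0525,-0.11,0,0,0,0.03],[-0.07,-0.146,0,0,0,0.04],[-0.087,-0.182,0,0,0,0.05],[-0.105,-0.219,0,0,0,0.06],[-0.122,-0.256,0,0,0,0.07],[-0.1395,-0.292,0,0,0,0.075]]'
python3 -m handwheel '[[0,0,0,0,0,0],[0,0,0,0,0,0],[0,0,0,0,0,0],[0,0,0,0,0,0],[0,0,-0.02,0,0,0],[0,0,-0.04,0,0,0],[0,0,-0.05,0,0,0],[0,0,-0.05,0,0,0]]'
python3 s.py .4503 -.2058 .057 8.7; sed -i 's#pics/t_now#pics/t3#' m.py; python3 m.py | egrep 'wall|stop|mould|rack'
python3 - <<'E'
from h import *
s=bot.read_state();p,d=cams.capture("wrist");X,uv=cloud(p,d,"wrist")
m=(X[:,2]>.072)&(X[:,2]<.086)&(abs(X[:,0]-.45)<.06)&(abs(X[:,1]+.206)<.06);print(rect(X[m]))
p,d=cams.capture("top");X,uv=cloud(p,d,"top")
m=(X[:,2]>.085)&(X[:,2]<.1)&(abs(X[:,0]-.59)<.06)&(abs(X[:,1]-.086)<.04);print("placed",rect(X[m]))
E
```

```text
time_s: 7.72
position: [0.59, 0.0861, 0.0691]
tcp_rot: [[-0.002, 1.0, 0.001], [1.0, 0.002, -0.0], [-0.0, 0.001, -1.0]]
force: [-2.3, 0.3, 9.7]
opening: 0.687
grasp_force: 30.0
time_s: 8.38
position: [0.5918, 0.086, 0.1808]
tcp_rot: [[-0.002, 1.0, 0.006], [1.0, 0.002, -0.0], [-0.0, 0.006, -1.0]]
force: [0.6, -0.1, -0.0]
opening: 0.995
grasp_force: 0.0
time_s: 9.05
position: [0.449, -0.2074, 0.1768]
tcp_rot: [[-0.153, 0.988, -0.001], [0.988, 0.153, 0.001], [0.001, -0.001, -1.0]]
force: [-0.3, 0.0, -0.4]
opening: 1.002
grasp_force: 0.0
time_s: 9.72
position: [0.4496, -0.2033, 0.1255]
tcp_rot: [[-0.155, 0.988, -0.004], [0.988, 0.155, 0.003], [0.004, -0.004, -1.0]]
force: [-0.6, 0.4, 0.4]
opening: 0.998
grasp_force: 0.0
9.7167 [ 0.4496 -0.2033  0.1255] 8.9 op 0.998 F [-0.6  0.4  0.4]
go [ 0.0007 -0.0025 -0.0685] wz -0.0017
(array([ 451.8, -204.9]), array([60.2, 26. ]), 7.9, np.float64(80.9), 5095)
placed (array([0., 0.]), array([0., 0.]), 0.0, np.float64(nan), 0)Traceback (most recent call last):
  File "m.py", line 8, in <module>
    print(k,*rect(X[m]) if m.sum()>4 else m.sum())
    ~~~~~^^^^^^^^^^^^^^^^^^^^^^^^^^^^^^^^^^^^^^^^^
TypeError: Value after * must be an iterable, not numpy.int64
  return _methods._mean(a, axis=axis, dtype=dtype,
  ret = ret.dtype.type(ret / rcount)
```

```bash
python3 -m handwheel '[[0.001,0,-0.02,0,0,0],[0.001,0,-0.04,0,0,0],[0.001,0,-0.06,0,0,0],[0.001,0,-0.069,0,0,0],[0.001,0,-0.069,0,0,0],[0.001,0,-0.069,0,0,0],[0.001,0,-0.069,0,0,0],[0.001,0,-0.069,0,0,0]]'
python3 s.py .4513 -.205 .057 8.3
python3 - <<'E'
from h import *
p,d=cams.capture("scene");X,uv=cloud(p,d,"scene");cv2.imwrite("pics/s2.png",p)
for l,h in((.085,.1),(.068,.08)):
  m=(X[:,2]>l)&(X[:,2]<h)&(abs(X[:,0]-.59)<.06)&(abs(X[:,1]-.03)<.1)
  for lo,hi in((-.06,0),(.04,.13)):
    k=m&(X[:,1]>lo)&(X[:,1]<hi)
    if k.sum()>5:print(l,lo,rect(X[k]))
E
```

```text
time_s: 10.53
position: [0.452, -0.2064, 0.0597]
tcp_rot: [[-0.152, 0.988, 0.002], [0.988, 0.152, -0.001], [-0.002, 0.002, -1.0]]
force: [-0.8, 0.2, -0.0]
opening: 1.001
grasp_force: 0.0
10.5333 [ 0.452  -0.2064  0.0597] 8.73 op 1.001 F [-0.8  0.2 -0. ]
go [-0.0007  0.0014 -0.0027] wz -0.0038
0.085 0.04 (array([589.1,  86.4]), array([61.3, 26.7]), 0.5, np.float64(92.6), 600)
0.068 -0.06 (array([591.3, -20.2]), array([70.4, 16.9]), 0.5, np.float64(75.4), 417)
0.068 0.04 (array([591. , 111.1]), array([85.2, 45.3]), -23.1, np.float64(75.5), 534)
```

View pics/s2.png

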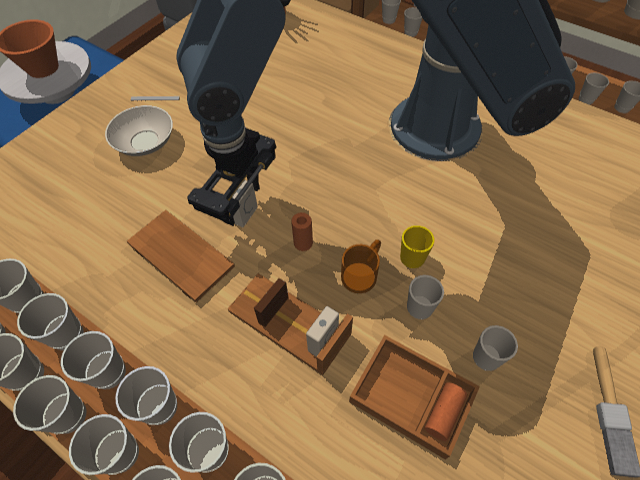

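The scene view shows the first mould upright against the wall at (322,331), with the stop at (271,301). Gripping the second one.

```bash
python3 -m handwheel '[[0,0.001,-0.002,0,0,0],[0,0.001,-0.002,0,0,0],[0,0.001,-0.002,0,0,0],[0,0.001,-0.002,0,0,0],[0,0.001,-0.002,0,0,0],[0,0.001,-0.002,0,0,0],[0,0.001,-0.002,0,0,0],[0,0.001,-0.002,0,0,0]]' -1
python3 -m handwheel '[[0,0,0,0,0,0],[0,0,0.025,0,0,0],[0,0,0.055,0,0,0],[0,0,0.085,0,0,0],[0,0,0.11,0,0,0],[0,0,0.115,0,0,0],[0,0,0.115,0,0,0],[0,0,0.115,0,0,0]]'
python3 s.py .590 .056 .175 0.2
```

```text
time_s: 11.25
position: [0.4513, -0.205, 0.0566]
tcp_rot: [[-0.152, 0.988, -0.0], [0.988, 0.152, -0.0], [-0.0, -0.0, -1.0]]
force: [-0.5, -0.1, 0.0]
opening: 0.689
grasp_force: 29.9
time_s: 11.92
position: [0.4508, -0.2046, 0.1709]
tcp_rot: [[-0.152, 0.988, -0.001], [0.988, 0.152, 0.001], [0.001, -0.001, -1.0]]
force: [-0.5, 0.1, -1.7]
opening: 0.686
grasp_force: 29.9
11.9167 [ 0.4508 -0.2046  0.1709] 8.72 op 0.686 F [-0.5  0.1 -1.7]
go [0.1392 0.2606 0.0041] wz -0.0744
```

```bash
python3 -m handwheel '[[0.017,0.033,0,0,0,-0.01],[0.034,0.066,0,0,0,-0.02],[0.051,0.1,0,0,0,-0.03],[0.069,0.133,0,0,0,-0.04],[0.087,0.166,0,0,0,-0.05],[0.105,0.2,0,0,0,-0.06],[0.122,0.232,0,0,0,-0.07],[0.139,0.26,0,0,0,-0.074]]'
python3 -m handwheel '[[0,0,0,0,0,0],[0,0,0,0,0,0],[0,0,0,0,0,0],[0,0,0,0,0,0],[0,0,0,0,0,0],[0,0,0,0,0,0],[0,0,0,0,0,0],[0,0,0,0,0,0]]'
python3 s.py .590 .057 .0695 0.2
```

```text
time_s: 12.58
position: [0.5892, 0.0575, 0.1687]
tcp_rot: [[-0.004, 1.0, -0.005], [1.0, 0.004, 0.001], [0.001, -0.005, -1.0]]
force: [0.6, -0.1, -1.6]
opening: 0.685
grasp_force: 29.9
time_s: 13.25
position: [0.5902, 0.0543, 0.1717]
tcp_rot: [[-0.003, 1.0, 0.0], [1.0, 0.003, -0.0], [-0.0, 0.0, -1.0]]
force: [0.1, 0.0, -1.2]
opening: 0.686
grasp_force: 29.9
13.25 [0.5902 0.0543 0.1717] 0.17 op 0.686 F [ 0.1  0.  -1.2]
go [-0.0002  0.0027 -0.1022] wz 0.0002
```

```bash
python3 -m handwheel '[[0,0.001,-0.02,0,0,0],[0,0.001,-0.04,0,0,0],[0,0.001,-0.06,0,0,0],[0,0.001,-0.08,0,0,0],[0,0.001,-0.09,0,0,0],[0,0.001,-0.097,0,0,0],[0,0.001,-0.101,0,0,0],[0,0.001,-0.104,0,0,0]]'
python3 -m handwheel '[[0,0,0,0,0,0],[0,0,0,0,0,0],[0,0,0,0,0,0],[0,0,0,0,0,0],[0,0,0.01,0,0,0],[0,0,0.03,0,0,0],[0,0,0.06,0,0,0],[0,0,0.085,0,0,0]]' 1
python3 -m handwheel '[[0,0,0,0,0,0],[0,-0.01,0,0,0,0],[0,-0.03,0,0,0,0],[0,-0.06,0,0,0,0],[0,-0.09,0,0,0,0],[0,-0.118,0,0,0,0],[0,-0.118,0,0,0,0],[0,-0.118,0,0,0,0]]' -1
python3 s.py .590 -.063 .065 0.2
python3 - <<'E'
from h import *
p,d=cams.capture("scene");X,uv=cloud(p,d,"scene")
for l,h,lo,hi in((.085,.1,.02,.12),(.068,.08,-.06,0)):
    k=(X[:,2]>l)&(X[:,2]<h)&(abs(X[:,0]-.59)<.06)&(X[:,1]>lo)&(X[:,1]<hi)
    if k.sum()>5:print(l,lo,rect(X[k]))
E
```

```text
time_s: 13.92
position: [0.5906, 0.0559, 0.0685]
tcp_rot: [[-0.004, 1.0, 0.0], [1.0, 0.004, -0.0], [-0.0, 0.0, -1.0]]
force: [-5.8, -0.1, 24.1]
opening: 0.688
grasp_force: 30.0
time_s: 14.58
position: [0.5903, 0.0561, 0.1542]
tcp_rot: [[-0.004, 1.0, 0.0], [1.0, 0.004, 0.0], [0.0, 0.0, -1.0]]
force: [0.2, -0.2, 0.6]
opening: 0.996
grasp_force: 0.0
time_s: 15.25
position: [0.5894, -0.0639, 0.1514]
tcp_rot: [[-0.001, 1.0, -0.002], [1.0, 0.001, 0.001], [0.001, -0.002, -1.0]]
force: [-1.4, 0.9, -0.1]
opening: 0.479
grasp_force: 0.0
15.25 [ 0.5894 -0.0639  0.1514] 0.04 op 0.479 F [-1.4  0.9 -0.1]
go [ 0.0006  0.0009 -0.0864] wz 0.0014
0.085 0.02 (array([589.6,  71.8]), array([61.3, 56.5]), 0.9, np.float64(92.5), 1183)
0.068 -0.06 (array([591.4, -20. ]), array([69.8, 17.2]), -0.5, np.float64(75.4), 412)
```

```bash
python3 -m handwheel '[[0,0,0,0,0,0],[0,0,-0.02,0,0,0],[0,0,-0.04,0,0,0],[0,0,-0.06,0,0,0],[0,0,-0.08,0,0,0],[0,0,-0.086,0,0,0],[0,0,-0.086,0,0,0],[0,0,-0.086,0,0,0]]'
python3 -m handwheel '[[0,0.008,0,0,0,0],[0,0.016,0,0,0,0],[0,0.024,0,0,0,0],[0,0.032,0,0,0,0],[0,0.04,0,0,0,0],[0,0.048,0,0,0,0],[0,0.056,0,0,0,0],[0,0.064,0,0,0,0]]'
python3 - <<'E'
from h import *
p,d=cams.capture("scene");X,uv=cloud(p,d,"scene");cv2.imwrite("pics/s3.png",p)
k=(X[:,2]>.085)&(X[:,2]<.1)&(abs(X[:,0]-.59)<.06)&(X[:,1]>.03)&(X[:,1]<.12);print(rect(X[k]))
k=(X[:,2]>.07)&(X[:,2]<.08)&(abs(X[:,0]-.59)<.06)&(X[:,1]>-.02)&(X[:,1]<.06);print(rect(X[k]))
E
```

```text
time_s: 15.97
position: [0.5903, -0.0612, 0.0666]
tcp_rot: [[-0.005, 1.0, -0.0], [1.0, 0.005, 0.0], [0.0, -0.0, -1.0]]
force: [0.2, -0.2, 0.3]
opening: 0.004
grasp_force: 0.0
time_s: 16.63
position: [0.5908, 0.0027, 0.0669]
tcp_rot: [[-0.004, 1.0, 0.001], [1.0, 0.004, -0.0], [-0.0, 0.001, -1.0]]
force: [0.7, -2.9, 2.3]
opening: 0.004
grasp_force: 1.4
(array([589.8,  71.5]), array([61.4, 56.7]), 0.0, np.float64(92.6), 1188)
(array([596.7,  26.8]), array([69.8, 38.8]), 26.0, np.float64(75.0), 190)
```

View pics/s3.png

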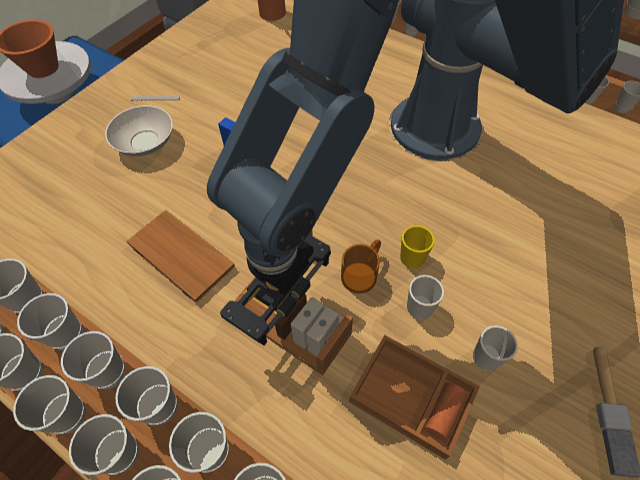

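The view shows both moulds standing in the rack at (315,325), with the fingers pushing the stop (about 2.9 N). I keep pushing gently.

```bash
python3 -m handwheel '[[0,0.002,0,0,0,0],[0,0.004,0,0,0,0],[0,0.006,0,0,0,0],[0,0.008,0,0,0,0],[0,0.01,0,0,0,0],[0,0.012,0,0,0,0],[0,0.014,0,0,0,0],[0,0.015,0,0,0,0]]' | egrep 'pos|force'
python3 -m handwheel '[[0,0.001,0,0,0,0],[0,0.002,0,0,0,0],[0,0.003,0,0,0,0],[0,0.004,0,0,0,0],[0,0.005,0,0,0,0],[0,0.005,0,0,0,0],[0,0.005,0,0,0,0],[0,0.005,0,0,0,0]]'| egrep 'pos|force'
```

```text
position: [0.5901, 0.0171, 0.0664]
force: [0.0, -3.4, 0.5]
grasp_force: 1.4
position: [0.5902, 0.0222, 0.0664]
force: [-0.1, -1.4, -0.5]
grasp_force: 1.1
```

```bash
python3 -m handwheel '[[0,0.001,0,0,0,0],[0,0.002,0,0,0,0],[0,0.003,0,0,0,0],[0,0.004,0,0,0,0],[0,0.004,0,0,0,0],[0,0.004,0,0,0,0],[0,0.004,0,0,0,0],[0,0.004,0,0,0,0]]'| egrep 'pos|force'
cat > r.py <<'E'
from h import *
p,d=cams.capture("scene");X,uv=cloud(p,d,"scene")
k=(X[:,2]>.085)&(X[:,2]<.1)&(abs(X[:,0]-.59)<.06)&(X[:,1]>.03)&(X[:,1]<.12);print(rect(X[k]),np.percentile(X[k,1],[1,99]))
k=(X[:,2]>.072)&(X[:,2]<.078)&(abs(X[:,0]-.59)<.05)&(X[:,1]>.02)&(X[:,1]<.07);print(rect(X[k]))
E
python3 r.py
```

```text
position: [0.5901, 0.0263, 0.0665]
force: [-0.5, -1.2, -1.0]
grasp_force: 0.8
(array([590.1,  71.8]), array([69., 60.]), -88.9, np.float64(92.6), 1127) [0.05635926 0.10555831]
(array([599.8,  47.2]), array([54.3, 24.1]), 24.6, np.float64(75.4), 63)
```

```bash
python3 -m handwheel '[[0,0.001,0,0,0,0],[0,0.002,0,0,0,0],[0,0.003,0,0,0,0],[0,0.003,0,0,0,0],[0,0.003,0,0,0,0],[0,0.003,0,0,0,0],[0,0.003,0,0,0,0],[0,0.003,0,0,0,0]]'| egrep 'pos|force'
python3 -m handwheel '[[0,0.001,0,0,0,0],[0,0.002,0,0,0,0],[0,0.002,0,0,0,0],[0,0.002,0,0,0,0],[0,0.002,0,0,0,0],[0,0.002,0,0,0,0],[0,0.002,0,0,0,0],[0,0.002,0,0,0,0]]'| egrep 'pos|force'
```

```text
position: [0.5902, 0.0265, 0.0665]
force: [-1.9, -11.0, -0.3]
grasp_force: 5.4
position: [0.5902, 0.0266, 0.0665]
force: [-2.7, -16.7, -0.2]
grasp_force: 8.5
```

```bash
python3 -m handwheel '[[0,-0.01,0,0,0,0],[0,-0.03,0,0,0,0],[0,-0.04,0.01,0,0,0],[0,-0.04,0.035,0,0,0],[0,-0.04,0.065,0,0,0],[0,-0.04,0.09,0,0,0],[0,-0.04,0.1,0,0,0],[0,-0.04,0.1,0,0,0]]'| egrep 'pos|force'
python3 -m handwheel '[[-0.03,-0.011,0,0,0,0],[-0.06,-0.022,0,0,0,0],[-0.09,-0.034,0,0,0,0],[-0.12,-0.046,0,0,0,0],[-0.1515,-0.057,0,0,0,0],[-0.1515,-0.057,0,0,0,0],[-0.1515,-0.057,0,0,0,0],[-0.1515,-0.057,0,0,0,0]]' 1
python3 r.py
python3 - <<'E'
from h import *
p,d=cams.capture("wrist");X,uv=cloud(p,d,"wrist")
m=(X[:,2]>.074)&(X[:,2]<.086)&(abs(X[:,0]-.4375)<.035)&(abs(X[:,1]+.066)<.035);print("prop",rect(X[m]))
p,d=cams.capture("top");X,uv=cloud(p,d,"top")
for l,h,lo,hi in((.085,.1,.02,.12),(.068,.08,0.02,.06)):
    k=(X[:,2]>l)&(X[:,2]<h)&(abs(X[:,0]-.59)<.06)&(X[:,1]>lo)&(X[:,1]<hi)
    if k.sum()>5:print("top",rect(X[k]))
E
python3 s.py .4385 -.0658 .066 0
```

```text
position: [0.5924, -0.0089, 0.17]
force: [1.3, -0.6, -0.4]
grasp_force: 0.0
time_s: 21.4
position: [0.4393, -0.066, 0.1661]
tcp_rot: [[-0.003, 1.0, 0.0], [1.0, 0.003, 0.0], [0.0, 0.0, -1.0]]
force: [0.0, -0.4, -0.1]
opening: 0.525
grasp_force: 0.0
(array([589.9,  80.1]), array([61.3, 52.3]), 0.8, np.float64(92.6), 1168) [0.05479963 0.1057533 ]
(array([592.4,  44.1]), array([70.2, 30.7]), 18.7, np.float64(75.5), 289)
prop (array([440.3, -65. ]), array([37., 37.]), -2.1, np.float64(80.2), 2041)
top (array([587.7,  77.5]), array([59.5, 52.3]), 0.4, np.float64(91.1), 946)
top (array([589.7,  43.6]), array([71.6, 22.9]), -6.8, np.float64(74.1), 346)
21.55 [ 0.4401 -0.0659  0.1663] 0.29 op 0.664 F [-0.   0.1 -0.1]
go [-1.600e-03  1.000e-04 -1.003e-01] wz -0.0025
```

The moulds are snug: they span 52.3 mm and the stop is against them. Now the prop.

```bash
python3 -m handwheel '[[0,0,-0.01,0,0,0],[0,0,-0.03,0,0,0],[0,0,-0.05,0,0,0],[0,0,-0.07,0,0,0],[0,0,-0.09,0,0,0],[0,0,-0.1,0,0,0],[0,0,-0.1,0,0,0],[0,0,-0.1,0,0,0]]' 1 | egrep 'pos|force|open'
python3 -m handwheel '[[0,0,0,0,0,0],[0,0,0,0,0,0],[0,0,0,0,0,0],[0,0,0,0,0,0],[0,0,0,0,0,0],[0,0,0,0,0,0],[0,0,0,0,0,0],[0,0,0,0,0,0]]' -1 | egrep 'pos|force|open'
python3 -m handwheel '[[0,0,0.01,0,0,0],[0,0,0.03,0,0,0],[0,0,0.055,0,0,0],[0,0,0.08,0,0,0],[0,0,0.105,0,0,0],[0,0,0.12,0,0,0],[0,0,0.12,0,0,0],[0,0,0.12,0,0,0]]' | egrep 'pos|force|open'
python3 s.py .5832 .2311 .186 3.9
```

```text
position: [0.4393, -0.0657, 0.0659]
force: [0.7, -0.3, 0.9]
opening: 0.995
grasp_force: 0.0
position: [0.4388, -0.066, 0.0666]
force: [-0.4, -0.0, -0.5]
opening: 0.481
grasp_force: 0.0
position: [0.4389, -0.066, 0.1868]
force: [-0.1, 0.6, -1.5]
opening: 0.426
grasp_force: 30.0
23.55 [ 0.4389 -0.066   0.1868] 0.24 op 0.426 F [-0.1  0.6 -1.5]
go [ 0.1443  0.2971 -0.0008] wz 0.0319
```

```bash
python3 -m handwheel '[[0.017,0.035,0,0,0,0.004],[0.034,0.07,0,0,0,0.008],[0.052,0.107,0,0,0,0.012],[0.07,0.144,0,0,0,0.016],[0.088,0.181,0,0,0,0.02],[0.106,0.218,0,0,0,0.024],[0.124,0.255,0,0,0,0.028],[0.144,0.297,0,0,0,0.032]]' | egrep 'pos|force|open'
python3 -m handwheel '[[0,0,0,0,0,0],[0,0,-0.01,0,0,0],[0,0,-0.02,0,0,0],[0,0,-0.03,0,0,0],[0,0,-0.04,0,0,0],[0,0,-0.05,0,0,0],[0,0,-0.05,0,0,0],[0,0,-0.05,0,0,0]]' | egrep 'pos|force|open'
python3 s.py .5832 .2311 .072 3.9
python3 - <<'E'
from h import *
p,d=cams.capture("scene");cv2.imwrite("pics/s4.png",p[300:480,260:520].repeat(3,0).repeat(3,1)[:540,:780]);X,uv=cloud(p,d,"scene")
b,g,r=[p[uv[:,1],uv[:,0],i].astype(int) for i in range(3)]
k=(abs(X[:,0]-.583)<.05)&(abs(X[:,1]-.231)<.04)&(X[:,2]>.03)&(r>b+50)
print(np.percentile(X[k,2],[1,5,50,95,99]),k.sum())
E
```

```text
position: [0.5799, 0.2283, 0.1836]
force: [1.1, -0.8, -0.8]
opening: 0.425
grasp_force: 30.0
position: [0.5801, 0.2258, 0.1355]
force: [-0.3, -0.5, -1.4]
opening: 0.428
grasp_force: 30.0
24.8833 [0.5801 0.2258 0.1355] 3.84 op 0.428 F [-0.3 -0.5 -1.4]
go [ 0.0031  0.0053 -0.0635] wz 0.0005
[0.12611862 0.13636302 0.21200323 0.44439088 0.44515337] 144
```

View pics/s4.png

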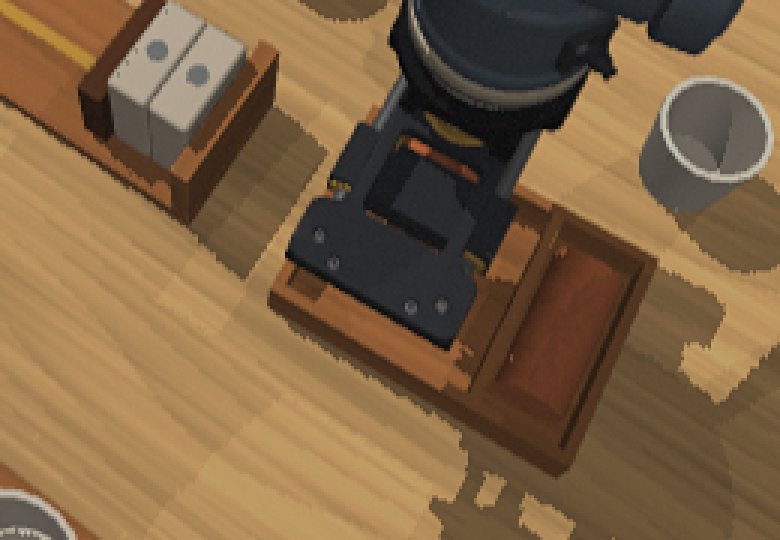

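The crop shows the prop held over the empty bay around (410,240) in the crop, clear of the walls. I lower it with force checks.

```bash
python3 -m handwheel '[[0.003,0.005,-0.01,0,0,0],[0.003,0.005,-0.02,0,0,0],[0.003,0.005,-0.03,0,0,0],[0.003,0.005,-0.035,0,0,0],[0.003,0.005,-0.038,0,0,0],[0.003,0.005,-0.04,0,0,0],[0.003,0.005,-0.04,0,0,0],[0.003,0.005,-0.04,0,0,0]]' | egrep 'pos|^force'
python3 -m handwheel '[[0,0,-0.001,0,0,0],[0,0,-0.003,0,0,0],[0,0,-0.005,0,0,0],[0,0,-0.007,0,0,0],[0,0,-0.008,0,0,0],[0,0,-0.008,0,0,0],[0,0,-0.008,0,0,0],[0,0,-0.008,0,0,0]]' | egrep 'pos|^force'
```

```text
position: [0.5839, 0.2317, 0.0966]
force: [-0.0, 0.5, -1.5]
position: [0.5838, 0.2316, 0.0885]
force: [1.4, 1.0, -1.1]
```

```bash
python3 -m handwheel '[[0,0,-0.001,0,0,0],[0,0,-0.002,0,0,0],[0,0,-0.003,0,0,0],[0,0,-0.004,0,0,0],[0,0,-0.005,0,0,0],[0,0,-0.005,0,0,0],[0,0,-0.005,0,0,0],[0,0,-0.005,0,0,0]]' | egrep 'pos|^force'
python3 -m handwheel '[[0,0,-0.001,0,0,0],[0,0,-0.002,0,0,0],[0,0,-0.003,0,0,0],[0,0,-0.004,0,0,0],[0,0,-0.004,0,0,0],[0,0,-0.004,0,0,0],[0,0,-0.004,0,0,0],[0,0,-0.004,0,0,0]]' | egrep 'pos|^force'
```

```text
position: [0.5838, 0.2317, 0.0835]
force: [-0.6, 0.2, -1.4]
position: [0.5838, 0.2317, 0.0796]
force: [-0.4, 0.7, -1.6]
```

```bash
python3 -m handwheel '[[0,0,-0.001,0,0,0],[0,0,-0.002,0,0,0],[0,0,-0.003,0,0,0],[0,0,-0.004,0,0,0],[0,0,-0.005,0,0,0],[0,0,-0.005,0,0,0],[0,0,-0.005,0,0,0],[0,0,-0.005,0,0,0]]' | egrep 'pos|^force'
python3 -m handwheel '[[0,0,-0.001,0,0,0],[0,0,-0.002,0,0,0],[0,0,-0.003,0,0,0],[0,0,-0.0035,0,0,0],[0,0,-0.0035,0,0,0],[0,0,-0.0035,0,0,0],[0,0,-0.0035,0,0,0],[0,0,-0.0035,0,0,0]]' | egrep 'pos|^force'
```

```text
position: [0.5839, 0.2317, 0.0758]
force: [-0.9, 0.1, 5.7]
position: [0.5843, 0.2316, 0.0754]
force: [-3.6, -1.8, 21.6]
```

```bash
python3 -m handwheel '[[0,0,0.003,0,0,0],[0,0,0.003,0,0,0],[0,0,0.003,0,0,0],[0,0,0.003,0,0,0],[0,0,0.003,0,0,0],[0,0,0.003,0,0,0],[0,0,0.003,0,0,0],[0,0,0.003,0,0,0]]' 1 | egrep 'pos|force|open'
python3 -m handwheel '[[0,0,0,0,0,0],[0,0,0.01,0,0,0],[0,0,0.03,0,0,0],[0,0,0.055,0,0,0],[0,0,0.08,0,0,0],[0,0,0.1,0,0,0],[0,0,0.11,0,0,0],[0,0,0.11,0,0,0]]' | egrep 'pos|force|open'
python3 -m handwheel '[[-0.03,-0.008,-0.005,0,0,0],[-0.06,-0.016,-0.01,0,0,0],[-0.09,-0.024,-0.015,0,0,0],[-0.12,-0.032,-0.02,0,0,0],[-0.152,-0.04,-0.025,0,0,0],[-0.152,-0.04,-0.025,0,0,0],[-0.152,-0.04,-0.025,0,0,0],[-0.152,-0.04,-0.025,0,0,0]]' | egrep 'pos|force|open'
cat > w.py <<'E'
from h import *
import sys
x,y,l,h=map(float,sys.argv[1:]);p,d=cams.capture("wrist");X,uv=cloud(p,d,"wrist")
m=(X[:,2]>l)&(X[:,2]<h)&(abs(X[:,0]-x)<.045)&(abs(X[:,1]-y)<.045);print("wrist",rect(X[m]))
E
python3 w.py .4304 .1902 .064 .08
python3 s.py .432 .191 .052 3.9
python3 - <<'E'
from h import *
for n in("scene","top"):
    p,d=cams.capture(n);X,uv=cloud(p,d,n)
    k=(X[:,2]>.08)&(X[:,2]<.092)&(abs(X[:,0]-.583)<.05)&(abs(X[:,1]-.231)<.04)
    if k.sum()>9:print(n,"prop",rect(X[k]))
E
```

```text
position: [0.5836, 0.2316, 0.0737]
force: [1.0, -0.2, 0.1]
opening: 0.94
grasp_force: 0.0
position: [0.5855, 0.2321, 0.1874]
force: [0.0, -0.2, 0.6]
opening: 1.002
grasp_force: 0.0
position: [0.4324, 0.1918, 0.1588]
force: [0.3, -0.8, 0.1]
opening: 0.999
grasp_force: 0.0
wrist (array([433.6, 192.8]), array([58.8, 58.8]), 1.5, np.float64(70.1), 1935)
30.9833 [0.4333 0.1919 0.159 ] 3.9 op 1.0 F [ 0.2 -0.5 -1.7]
go [-0.0013 -0.0009 -0.107 ] wz 0.0
scene prop (array([584.2, 232.5]), array([37. , 36.5]), 12.8, np.float64(86.6), 402)
top prop (array([584.3, 230.3]), array([38.1, 33.5]), -81.8, np.float64(84.9), 251)
```

The prop stands upright in the bay with its top at 86 mm. First beaker next.

```bash
python3 -m handwheel '[[0,0.001,-0.02,0,0,0],[0,0.001,-0.04,0,0,0],[0,0.001,-0.06,0,0,0],[0,0.001,-0.08,0,0,0],[0,0.001,-0.095,0,0,0],[0,0.001,-0.107,0,0,0],[0,0.001,-0.107,0,0,0],[0,0.001,-0.107,0,0,0]]' | egrep 'pos|force|open'
python3 -m handwheel '[[0,0,0,0,0,0],[0,0,0,0,0,0],[0,0,0,0,0,0],[0,0,0,0,0,0],[0,0,0,0,0,0],[0,0,0,0,0,0],[0,0,0,0,0,0],[0,0,0,0,0,0]]' -1 | egrep 'pos|force|open'
```

```text
position: [0.4324, 0.1927, 0.0515]
force: [-0.4, -0.6, -0.1]
opening: 1.001
grasp_force: 0.0
position: [0.4321, 0.1927, 0.0524]
force: [0.4, 0.4, 5.2]
opening: 0.661
grasp_force: 29.9
```

```bash
python3 -m handwheel '[[0,0,0.008,0,0,0],[0,0,0.025,0,0,0],[0,0,0.045,0,0,0],[0,0,0.07,0,0,0],[0,0,0.095,0,0,0],[0,0,0.115,0,0,0],[0,0,0.125,0,0,0],[0,0,0.125,0,0,0]]' | egrep 'pos|force|open'
python3 -m handwheel '[[0.005,-0.015,0,0,0,0],[0.015,-0.045,0,0,0,-0.01],[0.026,-0.078,0,0,0,-0.02],[0.037,-0.111,0,0,0,-0.03],[0.048,-0.144,0,0,0,-0.04],[0.059,-0.177,0,0,0,-0.05],[0.07,-0.21,0,0,0,-0.06],[0.081,-0.243,0,0,0,-0.07]]' | egrep 'pos|force|open'
python3 -m handwheel '[[0.011,-0.033,0,0,0,-0.005],[0.022,-0.066,0,0,0,-0.01],[0.033,-0.1,0,0,0,-0.012],[0.045,-0.135,0,0,0,-0.012],[0.056,-0.17,0,0,0,-0.012],[0.067,-0.2,0,0,0,-0.012],[0.076,-0.228,0,0,0,-0.012],[0.08,-0.24,0,0,0,-0.012]]' | egrep 'pos|force|open'
python3 -m handwheel '[[0,0,0,0,0,0],[0,0,0,0,0,0],[0,0,0,0,0,0],[0,0,-0.01,0,0,0],[0,0,-0.025,0,0,0],[0,0,-0.035,0,0,0],[0,0,-0.04,0,0,0],[0,0,-0.04,0,0,0]]' | egrep 'pos|force|open'
python3 s.py .5937 -.2907 .0735 -5.5
```

```text
position: [0.4327, 0.1929, 0.1795]
force: [0.0, 0.2, -0.8]
opening: 0.658
grasp_force: 29.9
position: [0.5119, -0.0518, 0.1759]
force: [1.0, 0.9, -1.6]
opening: 0.658
grasp_force: 30.0
position: [0.5931, -0.2944, 0.1755]
force: [1.3, 0.5, -1.5]
opening: 0.659
grasp_force: 30.0
position: [0.5916, -0.2887, 0.1351]
force: [-0.2, 0.5, -1.5]
opening: 0.659
grasp_force: 30.0
35.0833 [ 0.5916 -0.2887  0.1351] -5.44 op 0.659 F [-0.2  0.5 -1.5]
go [ 0.0021 -0.002  -0.0616] wz -0.0005
```

```bash
python3 -m handwheel '[[0.002,-0.002,-0.01,0,0,0],[0.002,-0.002,-0.025,0,0,0],[0.002,-0.002,-0.04,0,0,0],[0.002,-0.002,-0.05,0,0,0],[0.002,-0.002,-0.056,0,0,0],[0.002,-0.002,-0.059,0,0,0],[0.002,-0.002,-0.059,0,0,0],[0.002,-0.002,-0.059,0,0,0]]' | egrep 'pos|^force|open'
python3 -m handwheel '[[0,0,-0.0005,0,0,0],[0,0,-0.001,0,0,0],[0,0,-0.0015,0,0,0],[0,0,-0.002,0,0,0],[0,0,-0.0025,0,0,0],[0,0,-0.003,0,0,0],[0,0,-0.0035,0,0,0],[0,0,-0.004,0,0,0]]' | egrep 'pos|^force|open'
```

```text
position: [0.5951, -0.2926, 0.0785]
force: [0.7, 0.1, -0.9]
opening: 0.656
position: [0.5947, -0.2923, 0.074]
force: [-0.5, 0.6, -1.7]
opening: 0.662
```

```bash
python3 -m handwheel '[[0,0,-0.0005,0,0,0],[0,0,-0.001,0,0,0],[0,0,-0.0015,0,0,0],[0,0,-0.002,0,0,0],[0,0,-0.002,0,0,0],[0,0,-0.002,0,0,0],[0,0,-0.002,0,0,0],[0,0,-0.002,0,0,0]]' | egrep 'pos|^force|open'
```

```text
position: [0.5948, -0.2924, 0.0725]
force: [-1.5, -0.1, 4.1]
opening: 0.664
```

```bash
python3 -m handwheel '[[0,0,0,0,0,0],[0,0,0,0,0,0],[0,0,0,0,0,0],[0,0,0,0,0,0],[0,0,0,0,0,0],[0,0,0,0,0,0],[0,0,0,0,0,0],[0,0,0,0,0,0]]' 1 | egrep 'pos|force|open'
python3 -m handwheel '[[0,0,0.01,0,0,0],[0,0,0.025,0,0,0],[0,0,0.045,0,0,0],[0,0,0.07,0,0,0],[0,0,0.095,0,0,0],[0,0,0.105,0,0,0],[0,0,0.105,0,0,0],[0,0,0.105,0,0,0]]' | egrep 'pos|force|open'
python3 -m handwheel '[[-0.009,0.039,0,0,0,0],[-0.018,0.078,0,0,0,0],[-0.027,0.117,0,0,0,0],[-0.036,0.156,0,0,0,0],[-0.045,0.195,0,0,0,0],[-0.054,0.234,0,0,0,0],[-0.063,0.273,0,0,0,0],[-0.072,0.312,0,0,0,0]]' | egrep 'pos|force|open'
python3 -m handwheel '[[-0.009,0.039,0,0,0,0],[-0.018,0.078,0,0,0,0],[-0.027,0.117,0,0,0,0],[-0.036,0.156,0,0,0,0],[-0.045,0.195,0,0,0,0],[-0.054,0.234,0,0,0,0],[-0.063,0.273,0,0,0,0],[-0.072,0.312,0,0,0,0]]' | egrep 'pos|force|open'
python3 -m handwheel '[[0,0,0,0,0,0],[0,0,0,0,0,0],[0,0,0,0,0,0],[0,0,0,0,0,0],[0,0,0,0,0,0],[0,0,0,0,0,0],[0,0,0,0,0,0],[0,0,0,0,0,0]]' | egrep 'pos|force|open'
python3 w.py .4489 .3298 .064 .08;python3 s.py .451 .332 .052 -5.5
python3 - <<'E'
from h import *
for n in("scene","top"):
    p,d=cams.capture(n);X,uv=cloud(p,d,n)
    k=(X[:,2]>.084)&(X[:,2]<.098)&(abs(X[:,0]-.594)<.05)&(abs(X[:,1]+.29)<.05)
    if k.sum()>9:print(n,"beaker",rect(X[k]))
E
```

```text
position: [0.5947, -0.2923, 0.072]
force: [0.3, 0.7, 0.3]
opening: 0.99
grasp_force: 0.0
position: [0.5947, -0.2923, 0.1775]
force: [-1.2, 0.1, -0.0]
opening: 1.0
grasp_force: 0.0
position: [0.5206, 0.0215, 0.1752]
force: [0.3, -0.1, 0.9]
opening: 1.0
grasp_force: 0.0
position: [0.4487, 0.3329, 0.1751]
force: [1.0, -0.3, -0.5]
opening: 1.0
grasp_force: 0.0
position: [0.4512, 0.3309, 0.1772]
force: [-0.1, 0.2, -1.0]
opening: 1.0
grasp_force: 0.0
wrist (array([451.1, 332.4]), array([58.9, 58.7]), 17.3, np.float64(69.9), 1669)
40.4667 [0.4511 0.3311 0.1772] -5.55 op 0.998 F [-0.3  0.3 -0.8]
go [-1.000e-04  9.000e-04 -1.252e-01] wz 0.0005
scene beaker (array([ 594. , -291.2]), array([60.3, 57.3]), 46.0, np.float64(89.2), 287)
top beaker (array([ 593.3, -293.7]), array([58.4, 58.3]), 34.3, np.float64(88.7), 259)
```

The first beaker stands on the board with its rim at 89 mm. Second beaker now.

```bash
python3 -m handwheel '[[0,0.001,-0.02,0,0,0],[0,0.001,-0.045,0,0,0],[0,0.001,-0.07,0,0,0],[0,0.001,-0.095,0,0,0],[0,0.001,-0.115,0,0,0],[0,0.001,-0.125,0,0,0],[0,0.001,-0.125,0,0,0],[0,0.001,-0.125,0,0,0]]' | egrep 'pos|force|open'
python3 -m handwheel '[[0,0,0,0,0,0],[0,0,0,0,0,0],[0,0,0,0,0,0],[0,0,0,0,0,0],[0,0,0,0,0,0],[0,0,0,0,0,0],[0,0,0,0,0,0],[0,0,0,0,0,0]]' -1 | egrep 'pos|force|open'
```

```text
position: [0.4508, 0.3327, 0.052]
force: [1.3, -0.0, -0.3]
opening: 1.002
grasp_force: 0.0
position: [0.4511, 0.3328, 0.0527]
force: [-0.5, -0.5, 6.2]
opening: 0.666
grasp_force: 29.9
```

```bash
python3 -m handwheel '[[0,0,0.008,0,0,0],[0,0,0.025,0,0,0],[0,0,0.045,0,0,0],[0,0,0.07,0,0,0],[0,0,0.095,0,0,0],[0,0,0.115,0,0,0],[0,0,0.125,0,0,0],[0,0,0.125,0,0,0]]' | egrep 'pos|force|open'
python3 -m handwheel '[[0.005,-0.017,0,0,0,0],[0.014,-0.05,0,0,0,0],[0.024,-0.085,0,0,0,0],[0.034,-0.12,0,0,0,0],[0.044,-0.155,0,0,0,0],[0.054,-0.19,0,0,0,0],[0.064,-0.226,0,0,0,0],[0.074,-0.262,0,0,0,0]]' | egrep 'pos|force|open'
python3 -m handwheel '[[0.01,-0.036,0,0,0,0],[0.02,-0.072,0,0,0,0],[0.03,-0.108,0,0,0,0],[0.041,-0.144,0,0,0,0],[0.052,-0.18,0,0,0,0],[0.062,-0.216,0,0,0,0],[0.07,-0.248,0,0,0,0],[0.077,-0.272,0,0,0,0]]' | egrep 'pos|force|open'
python3 -m handwheel '[[0,0,0,0,0,0],[0,0,0,0,0,0],[0,0,0,0,0,0],[0,0,-0.01,0,0,0],[0,0,-0.025,0,0,0],[0,0,-0.035,0,0,0],[0,0,-0.04,0,0,0],[0,0,-0.04,0,0,0]]' | egrep 'pos|force|open'
python3 s.py .6023 -.2011 .0735 -5.5
```

```text
position: [0.4518, 0.3332, 0.1793]
force: [1.0, 0.3, -1.1]
opening: 0.667
grasp_force: 30.0
position: [0.5237, 0.069, 0.1754]
force: [0.4, 0.2, -1.4]
opening: 0.67
grasp_force: 30.0
position: [0.6013, -0.2043, 0.1749]
force: [0.8, 0.9, -1.3]
opening: 0.671
grasp_force: 30.0
position: [0.6005, -0.1998, 0.135]
force: [-0.1, -0.3, -1.1]
opening: 0.671
grasp_force: 30.0
44.5667 [ 0.6005 -0.1998  0.135 ] -5.42 op 0.671 F [-0.1 -0.3 -1.1]
go [ 0.0018 -0.0013 -0.0615] wz -0.0007
```

```bash
python3 -m handwheel '[[0,0,-0.01,0,0,0],[0,0,-0.025,0,0,0],[0,0,-0.04,0,0,0],[0,0,-0.05,0,0,0],[0,0,-0.056,0,0,0],[0,0,-0.059,0,0,0],[0,0,-0.059,0,0,0],[0,0,-0.059,0,0,0]]' | egrep 'pos|^force|open'
python3 -m handwheel '[[0,0,-0.0005,0,0,0],[0,0,-0.001,0,0,0],[0,0,-0.0015,0,0,0],[0,0,-0.002,0,0,0],[0,0,-0.0025,0,0,0],[0,0,-0.003,0,0,0],[0,0,-0.0035,0,0,0],[0,0,-0.0045,0,0,0]]' | egrep 'pos|^force|open'
```

```text
position: [0.6022, -0.2015, 0.0785]
force: [-0.9, -0.9, -0.3]
opening: 0.67
position: [0.6018, -0.2014, 0.0736]
force: [0.4, -0.9, -2.0]
opening: 0.668
```

```bash
python3 -m handwheel '[[0,0,-0.0005,0,0,0],[0,0,-0.001,0,0,0],[0,0,-0.0015,0,0,0],[0,0,-0.0015,0,0,0],[0,0,-0.0015,0,0,0],[0,0,-0.0015,0,0,0],[0,0,-0.0015,0,0,0],[0,0,-0.0015,0,0,0]]' | egrep 'pos|^force|open'
python3 -m handwheel '[[0,0,0,0,0,0],[0,0,0,0,0,0],[0,0,0,0,0,0],[0,0,0,0,0,0],[0,0,0,0,0,0],[0,0,0,0,0,0],[0,0,0,0,0,0],[0,0,0,0,0,0]]' 1 | egrep 'pos|force|open'
python3 -m handwheel '[[0,0,0.01,0,0,0],[0,0,0.025,0,0,0],[0,0,0.045,0,0,0],[0,0,0.07,0,0,0],[0,0,0.095,0,0,0],[0,0,0.12,0,0,0],[0,0,0.145,0,0,0],[0,0,0.15,0,0,0]]' | egrep 'pos|force|open'
python3 -m handwheel '[[-0.02,-0.01,0,0,0,0],[-0.055,-0.03,0,0,0,0],[-0.09,-0.05,0,0,0,0],[-0.12,-0.07,0,0,0,0],[-0.15,-0.09,0,0,0,0],[-0.18,-0.11,0,0,0,0],[-0.2,-0.13,0,0,0,0],[-0.2,-0.13,0,0,0,0]]' | egrep 'pos|force|open'
python3 r.py
python3 - <<'E'
from h import *
for n in("scene","top"):
    p,d=cams.capture(n);X,uv=cloud(p,d,n);cv2.imwrite(f"pics/{n}_end.png",p)
    for q,x,y,l,h in(("bA",.594,-.291,.084,.098),("bB",.602,-.201,.084,.098),("moulds",.59,.077,.085,.098),("prop",.584,.231,.08,.092),("mug",.4155,.0672,.05,.078),("board",.598,-.246,.014,.026)):
        w=.13 if q=="board" else .07 if q=="mug" else .045
        k=(X[:,2]>l)&(X[:,2]<h)&(abs(X[:,0]-x)<w)&(abs(X[:,1]-y)<w)
        if k.sum()>9:print(n,q,rect(X[k]))
E
```

```text
position: [0.6017, -0.2014, 0.0727]
force: [-2.3, -0.3, 5.2]
opening: 0.67
position: [0.6017, -0.2013, 0.0719]
force: [-0.9, 0.2, 0.1]
opening: 0.999
grasp_force: 0.0
position: [0.6041, -0.2025, 0.2277]
force: [0.0, -2.0, 1.5]
opening: 0.997
grasp_force: 0.0
position: [0.3984, -0.3343, 0.222]
force: [0.8, 1.2, 1.1]
opening: 0.997
grasp_force: 0.0
(array([589.9,  79.8]), array([60.4, 52.8]), 0.7, np.float64(92.5), 1166) [0.05480689 0.1057809 ]
(array([591.3,  44.4]), array([71.2, 30.6]), 17.7, np.float64(75.7), 295)
scene bA (array([ 594.1, -291.4]), array([59.2, 58.1]), 45.4, np.float64(89.2), 292)
scene bB (array([ 600.6, -201.2]), array([60.6, 57.5]), 48.1, np.float64(89.4), 308)
scene moulds (array([589.7,  79.8]), array([60.8, 52.5]), 0.1, np.float64(92.5), 1172)
scene prop (array([584.4, 232.7]), array([36.7, 36.4]), -47.0, np.float64(86.6), 400)
scene mug (array([414. ,  86.4]), array([137.3,  68.4]), -32.1, np.float64(63.6), 757)
scene board (array([ 599. , -242.6]), array([202.3, 100.3]), 84.5, np.float64(20.6), 2724)
top bA (array([ 593.3, -294.1]), array([58.4, 58.4]), 38.5, np.float64(88.5), 262)
top bB (array([ 599.9, -203.7]), array([58.7, 57.6]), -2.7, np.float64(88.7), 249)
top moulds (array([587.7,  77.6]), array([60. , 52.4]), 0.4, np.float64(90.9), 945)
top prop (array([582.4, 230. ]), array([36.9, 35.7]), 46.2, np.float64(84.7), 280)
top mug (array([411.6,  81.8]), array([135.1,  67.4]), -29.0, np.float64(66.6), 473)
top board (array([ 597.9, -245.7]), array([200.7, 101.1]), 84.5, np.float64(19.4), 3278)
```

View pics/scene_end.png

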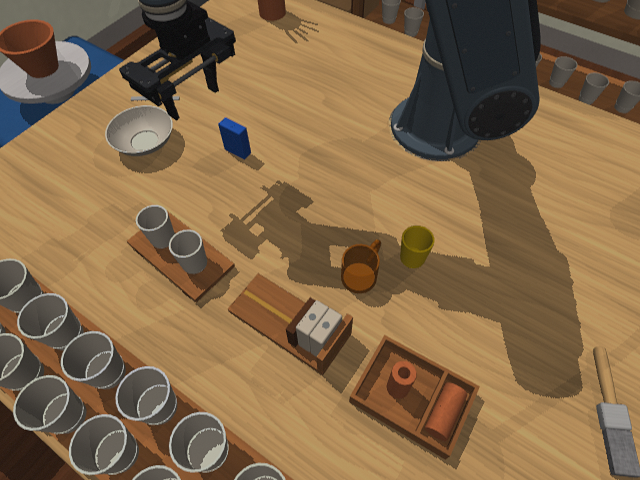

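The final view shows both beakers on the board at (154,225) and (187,250). The moulds are held between the stop and the wall at (318,327), and the prop is upright in the empty bay at (401,378). The mug still stands at (360,268). Every measurement is inside its tolerance, so I hand in.

```bash
python3 -c "
from rig import bot
print(bot.hand_in())"
```

```text
the job is handed in; nothing more can be done
None
```

I handed the job in with both moulds snug between the stop and the rack's end wall, both beakers upright on the board, the prop upright in the empty bay, and the mug where it stood; the hand-in call returned no verdict.

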